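# Start the compressor from the bench switches

## Task

Start the air compressor from the switch boxes on the bench: first tip the rocker switch fully over by pushing down its raised end, then push the square breaker button fully home so that it stays in, and last press the plain round start button fully down and let it come back up. Leave the mushroom-shaped stop button unpressed, and do not pick up or push aside the coupling, mug, jar and screwdriver standing around.

Things in the scene. Friction and masses are not known exactly. Their poses are not given: they have to be found in the camera images.
- board: bare steel sheet 260 x 260 x 8 mm screwed flat to the bench, carrying four switch units, one at each corner of a square of 100 mm side about its middle; which unit sits at which corner changes. Origin: middle of its underside, on the bench (z = 0).
- rocker_unit: round grey housing, 88 mm across and 36 mm high, fixed on the sheet (housing top 44 mm above the bench), with the black rocker on top. Origin: centre of its underside. It may be turned any way round; its x axis points horizontally from the pivot towards the end of the rocker that is raised at the start. z up.
- rocker (a joint): tip angle of the rocker. 0: not tipped, its +x half slopes up at 0.44 rad and the other half is level. 0.44: tipped fully over, the +x half is level and the other half slopes up. Starts at 0 to 0.1. Stiff (about 3 N at point rocker_press); stays where it is left.
- rocker_press (a point): the point to push, on the top face of the rocker's +x half, 20 mm from the pivot line, mid-width; 52 mm above the bench when fully tipped. The rocker is a black shallow V, 68 mm long (along the unit's x), 36 mm wide: two flat 34 mm halves meeting at the pivot line, which lies on the top face over the unit's centre, 52 mm above the bench.
- breaker (a joint): how far the square breaker button is pushed in, 0 to 0.008 m (fully home); starts at 0 to 0.002. Takes about 4 N, has no spring and stays where it is left.
- breaker_top (a point): centre of the flat top of the breaker button, a black 40 x 40 mm square on a grey square box 66 mm x 66 mm x 36 mm high, fixed on the steel sheet (box top 44 mm above the bench); 58 mm above the bench at joint 0, 50 mm when home; moves with the button.
- start (a joint): how far the start button is pressed, 0 (up) to 0.006 m (fully down); needs 5 N to go fully down and springs back.
- start_top (a point): centre of the flat top of the start button, a plain black cylinder of 26 mm diameter on a grey square box 66 mm x 66 mm x 36 mm high, fixed on the steel sheet (box top 44 mm above the bench); 56 mm above the bench when up; moves with the button.
- stop (a joint): how far the stop button is pressed, 0 (up) to 0.006 m; springs back; not to be pressed.
- stop_top (a point): centre of the top of the stop button, a black mushroom head of 50 mm diameter on a stem on a grey square box 66 mm x 66 mm x 36 mm high, fixed on the steel sheet (box top 44 mm above the bench); 72 mm above the bench, the highest of the four; moves with the button.
- coupling: brass and steel air-hose coupling, a small loose upright cylinder of 24 mm diameter, 40 mm high, standing on the sheet in the middle between the four units; leave it. Origin: centre of its underside.
- mug: white mug, 80 mm across, 90 mm high, handle at its +y, standing on the bench beside the sheet; leave it. Origin: centre of its underside.
- jar: glass jar with a lid, 64 mm across, 90 mm high, standing on the bench beside the sheet; leave it. Origin: centre of its underside.
- screwdriver: screwdriver lying on the bench at the sheet's far side, away from the robot, under 40 mm high; leave it. Its x axis runs along it.
There are look-alikes about, which are no part of the job. There is more than one size of the coupling; the one meant has the size given above. Leave any orange look-alike of the jar alone.

How it is judged:
By the outcome, as a careful person would: the job done as asked, in the order asked, and still so for the second after the job is handed in, with the robot touching nothing.
It also fails if it takes over 56 s, if anything falls off the work surface, if the arm or the gripper's body presses on something with over 40 N, if the wrist force passes 120 N, or if a joint passes its speed limit or range.

## Robot

A 6-joint arm with a two-finger parallel gripper is mounted at the origin on the work surface. World frame = base frame: x ahead of the robot, y to its left, z up, the work surface at z = 0. Lengths are in m, angles in rad, forces in N, time in s.
With the tool pointing down it reaches from about 0.425 to 0.95 m from the base axis. Payload 3.5 kg.
Tool frame: the origin (TCP) lies midway between the tips of the shut fingers; the grasp point (between the pads) lies 19 mm behind it; z points along the fingers, y is the line along which they close (so a half turn about z gives the same grasp; the last joint's range is limited). The gripper opens to 85 mm and grips with 20 to 120 N. Pads are 22 mm wide; open, the fingers measure 114 mm over their backs; the gripper's body (76 mm by 85 mm) begins 54 mm behind the grasp point. The pads swing forward as they close: fully open they stand 13 mm farther back than shut.
Start: joints at [-1.37, 0.286, 1.577, -0, 1.279, -0.15], TCP at [0.232, -0.634, 0.231] pointing down, gripper open.
Joint ranges: [-2.77, 2.77], [-0.9, 2.22], [0.21, 2.48], [-1.53, 4.67], [0.24, 2.81], [-2.84, 2.84]. Speed limits (rad/s): [2.79, 2.79, 3.14, 3.14, 3.14, 3.14].

## Interface

Orientations are given as a unit quaternion [x, y, z, w].
In Python, from plant import ctrl gives the robot as it stands.
- The arm moves only by the tool move_arm, never from a script. Its argument "plan" is a list of rows, each an object of numbers: "x", "y", "z": the shift along the tool's x, y, z in m; "yaw": the turn about the tool's z in rad; "fingers": the closure, from 0 (fully open) to 1 (shut). In form: [{"x": .., "y": .., "z": .., "yaw": .., "fingers": ..}, ...]. A call has 1 to 5 rows; each row is the pose to reach, as a shift and turn from the pose commanded when the call began, along the tool's axes at that moment; what a row does not reach only later rows make up. A row lasts 1/10 s, in which the tool goes at most 50 mm and 8.59 degrees, less where a joint would pass 70% of its speed; a pose out of reach is approached as far as the arm can. A call with a gripper value outside its range is refused whole. The fingers move at their own pace and stop on an object; "force" is the grip in N (left out, the last holds). Time passes only in rows, so rows that repeat a pose let the fingers close. It gives the time, the measured TCP pose, the force, the opening and the grip force at its end, in the units of the state.
- ctrl.get_state(): the state, without advancing time (a new reading comes with each control period).
- ctrl.read_camera(name): name is "scene" or "side" or "wrist"; returns the picture (400x640x3 uint8, red, green, blue); there is no depth.
- ctrl.camera_model(name): a dict with "intrinsics" (3x3 intrinsics, pixels), "cam_to_world" (4x4, takes a point from camera to world coordinates); the wrist camera has in their place "tool_from_camera" (4x4, takes a point from camera to tool coordinates, whose origin is the TCP and whose axes are the flange's). Camera axes: x right, y up, looking along -z (the intrinsics and any distortion apply to the point x, -y, -z); pixel columns grow to the right and rows downward; lengths in m; the calibration is good to about 2 mm. A picture is of the moment at which its call begins: read the wrist's pose just before it. camera_model takes no time and is no camera call.
- ctrl.sign_off(): hands the job in; it is judged then, once.
The state is a dict: "time": time; "qpos": joint angles; "dq": joint speeds; "joint_efforts": joint torques, N m; "eef_pos": TCP position; "tcp_rot": TCP orientation; "contact_force": force on the tool from outside, world axes, zero at the start; "wrist_torque": the same for the moment, N m; "opening": opening from 0.0 (shut) to 1.0 (fully open); "finger_force": force on a finger pad.
Only numpy, scipy, OpenCV 4.12 (cv2) and the standard library are available. Lean on these libraries where they do the work, as an engineer would, in place of code of your own. Each camera call takes 0.05 s, during which the arm holds its last target. There are 200 camera calls.

## Working session

There is one attempt and no reset: what is moved stays moved. The work goes in short steps, Python scripts to look and compute and a tool call to move; the robot and the scene stay as the last step left them, time stands still between calls to the robot, and variables do not carry over. Pictures are saved under pics/ and viewed, at most 10 in all, crops included, and the job is handed in when it is done.

Besides the shell and the picture viewer there is one more tool, called after "Emit:" as name([rows], argument=value, ...), one row to a line, values as JSON. move_arm: Moves the arm, as the interface text tells. Its arguments: {"type":"object","properties":{"plan":{"type":"array"},"force":{"type":"number"}},"required":["plan"]}

```bash
mkdir -p pics; ls
python3 - <<'E'
from plant import ctrl
import cv2,numpy as np
print(ctrl.get_state())
for n in("scene","side"):
    im=ctrl.read_camera(n); cv2.imwrite(f"pics/{n}0.png",im[:,:,::-1]); np.save(f"pics/{n}0.npy",im)
for n in("scene","side","wrist"): print(n,ctrl.camera_model(n))
E
```

```text
pics
{'time': 0.0, 'qpos': array([-1.37000567e+00,  2.87204030e-01,  1.57816307e+00,  1.10933955e-05,
        1.27862711e+00, -1.50006086e-01]), 'dq': array([-1.68220330e-04, -2.99705849e-04,  6.92589490e-04,  4.30002840e-04,
       -7.17919344e-04,  6.44529348e-06]), 'joint_efforts': array([ 2.54361294e-04, -4.05980980e+01, -2.92624658e+01, -1.35011492e-04,
        5.89473973e-03, -1.56809701e-06]), 'eef_pos': array([ 0.23185495, -0.63323058,  0.22992916]), 'tcp_rot': array([ 9.84656671e-01,  1.74498706e-01, -2.51792408e-05, -1.20052659e-03]), 'contact_force': array([ 0.31441967, -0.06484793,  0.14340648]), 'wrist_torque': array([-0.01499596, -0.02294516, -0.03712088]), 'finger_force': 0.0, 'opening': 1.0005666144161252}
scene {'intrinsics': array([[480.40355872,   0.        , 313.3078283 ],
       [  0.        , 480.40355872, 194.19412026],
       [  0.        ,   0.        ,   1.        ]]), 'cam_to_world': array([[-0.53047986, -0.66425503,  0.52664634,  1.17449881],
       [ 0.84755211, -0.40410485,  0.34402717,  0.49016322],
       [-0.01570144,  0.6288597 ,  0.77736024,  0.9781
[... 344 characters left out ...]
0.76719305,  0.60693311,  0.67089442],
       [-0.00828198,  0.62178927,  0.7831408 ,  0.83806418],
       [ 0.        ,  0.        ,  0.        ,  1.        ]])}
wrist {'intrinsics': array([[320.61330324,   0.        , 315.78121625],
       [  0.        , 320.61330324, 196.12560879],
       [  0.        ,   0.        ,   1.        ]]), 'tool_from_camera': array([[-5.45700577e-04,  9.57450261e-01,  2.88597816e-01,
         7.20003505e-02],
       [ 9.99999515e-01,  7.58978369e-04, -6.27113978e-04,
        -1.59475394e-04],
       [-8.19469942e-04,  2.88597334e-01, -9.57450211e-01,
        -1.42881179e-01],
       [ 0.00000000e+00,  0.00000000e+00,  0.00000000e+00,
         1.00000000e+00]])}
```

View pics/scene0.png

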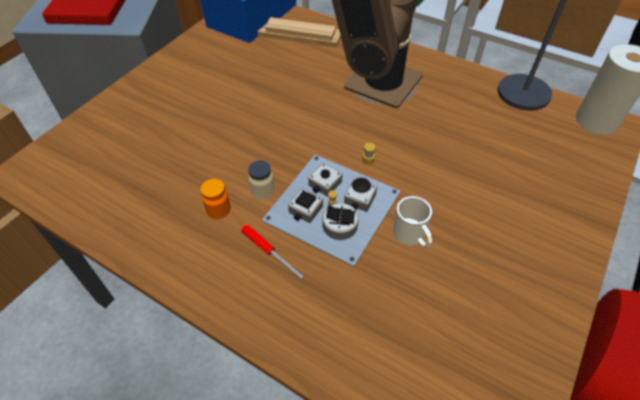

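View pics/side0.png

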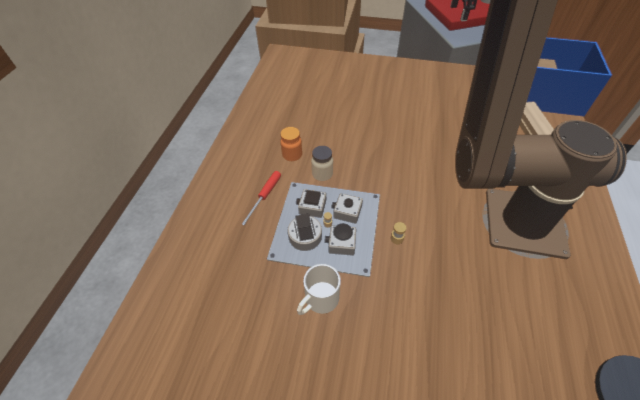

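The scene view shows the breaker at (305,200), the start button at (325,174), the mushroom stop at (361,185) and the rocker at (340,216). In the side view they are at (312,198), (348,203), (343,232) and (305,230). The coupling is in the middle. The second coupling (369,153 in the scene view) and the orange jar are look-alikes.

```bash
cat > h.py <<'E'
import numpy as np,cv2
from plant import ctrl
from scipy.spatial.transform import Rotation as R
def cam(n,st=None):
    m=ctrl.camera_model(n)
    if n!="wrist": return m["intrinsics"],m["cam_to_world"]
    T=np.eye(4);T[:3,:3]=R.from_quat(st["tcp_rot"]).as_matrix();T[:3,3]=st["eef_pos"]
    return m["intrinsics"],T@m["tool_from_camera"]
def ray(K,T,p):
    d=T[:3,:3]@np.array([(p[0]-K[0,2])/K[0,0],-(p[1]-K[1,2])/K[1,1],-1.]);return T[:3,3],d
def plane(K,T,p,z):
    o,d=ray(K,T,p);return o+d*(z-o[2])/d[2]
def proj(K,T,X):
    c=T[:3,:3].T@(np.asarray(X)-T[:3,3]);return K[0,0]*c[0]/-c[2]+K[0,2],K[1,1]*-c[1]/-c[2]+K[1,2]
def tri(r1,r2):
    A=np.stack([r1[1],-r2[1]],1);s=np.linalg.lstsq(A,r2[0]-r1[0],rcond=None)[0]
    a=r1[0]+s[0]*r1[1];b=r2[0]+s[1]*r2[1];return (a+b)/2,np.linalg.norm(a-b)
def blobs(im,box,th=55,amin=20):
    x0,y0,x1,y1=box;m=(im[y0:y1,x0:x1].max(2)<th).astype(np.uint8)
    n,l,s,c=cv2.connectedComponentsWithStats(m)
    return [(c[i]+[x0,y0],s[i,4]) for i in range(1,n) if s[i,4]>=amin]
E
python3 - <<'E'
from h import *
B={"scene":(285,160,385,235),"side":(285,185,362,252)}
pts={}
for n in B:
    im=np.load(f"pics/{n}0.npy");pts[n]=blobs(im,B[n]);K,T=cam(n)
    for c,a in pts[n]: print(n,c.round(1),a,plane(K,T,c,.055).round(4))
a=np.load("pics/scene0.npy")[150:265,255:405,::-1];b=np.load("pics/side0.npy")[175:275,265:390,::-1]
cv2.imwrite("pics/c.png",np.vstack([cv2.resize(a,(450,345),interpolation=2),cv2.resize(b,(450,255*450//450),interpolation=2)]))
E
```

```text
scene [325.  173.5] 38 [0.4758 0.0711 0.055 ]
scene [361.  184.8] 171 [0.4613 0.1677 0.055 ]
scene [316.5 188.2] 38 [0.5286 0.0783 0.055 ]
scene [305.3 199.2] 176 [0.5728 0.0734 0.055 ]
scene [354.7 204.7] 32 [0.5246 0.1847 0.055 ]
scene [340.3 215. ] 310 [0.5696 0.1705 0.055 ]
scene [297.5 215.7] 38 [0.6246 0.0844 0.055 ]
```

View pics/c.png

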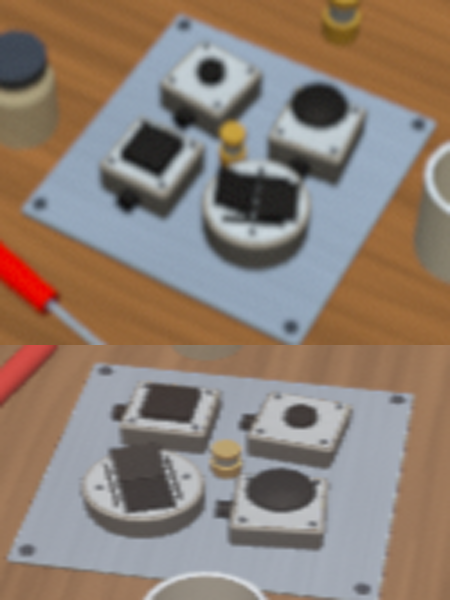

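The close crop confirms the choice: square breaker, small start cylinder and wide mushroom stop. The rocker's raised end isn't clear yet, so I'm moving above the board for wrist views.

Emit:
move_arm([
  {"x": 0.042, "y": -0.028, "z": 0, "yaw": 0, "fingers": 1},
  {"x": 0.083, "y": -0.055, "z": 0, "yaw": 0, "fingers": 1},
  {"x": 0.125, "y": -0.083, "z": 0, "yaw": 0, "fingers": 1},
  {"x": 0.166, "y": -0.11, "z": 0, "yaw": 0, "fingers": 1},
  {"x": 0.208, "y": -0.138, "z": 0, "yaw": 0, "fingers": 1},
])

```text
time: 0.6
eef_pos: [0.3803, -0.4312, 0.2308]
tcp_rot: [0.985, 0.174, -0.0, -0.0]
contact_force: [0.7, -1.0, 0.2]
opening: 0.144
finger_force: 0.0
```

Emit:
move_arm([
  {"x": 0.042, "y": -0.028, "z": 0, "yaw": 0, "fingers": 1},
  {"x": 0.083, "y": -0.055, "z": 0, "yaw": 0, "fingers": 1},
  {"x": 0.125, "y": -0.083, "z": 0, "yaw": 0, "fingers": 1},
  {"x": 0.166, "y": -0.11, "z": 0, "yaw": 0, "fingers": 1},
  {"x": 0.208, "y": -0.138, "z": 0, "yaw": 0, "fingers": 1},
])

```text
time: 1.1
eef_pos: [0.5279, -0.2305, 0.231]
tcp_rot: [0.985, 0.174, -0.0, -0.0]
contact_force: [1.1, -0.3, -0.6]
opening: -0.0
finger_force: 0.0
```

Emit:
move_arm([
  {"x": 0.025, "y": -0.043, "z": 0, "yaw": 0, "fingers": 1},
  {"x": 0.05, "y": -0.086, "z": 0, "yaw": 0, "fingers": 1},
  {"x": 0.075, "y": -0.129, "z": 0, "yaw": 0, "fingers": 1},
  {"x": 0.1, "y": -0.172, "z": 0, "yaw": 0, "fingers": 1},
  {"x": 0.125, "y": -0.215, "z": 0, "yaw": 0, "fingers": 1},
])

```text
time: 1.6
eef_pos: [0.5704, 0.0145, 0.2309]
tcp_rot: [0.985, 0.174, -0.0, -0.0]
contact_force: [0.7, -0.1, -0.4]
opening: 0.002
finger_force: 0.0
```

```bash
cat > snap.py <<'E'
import sys,pickle
from h import *
st=ctrl.get_state();im=ctrl.read_camera("wrist")
pickle.dump((st,im),open(f"pics/{sys.argv[1]}.pkl","wb"));cv2.imwrite(f"pics/{sys.argv[1]}.png",im[:,:,::-1]);print(st["time"],st["eef_pos"],st["tcp_rot"])
E
python3 snap.py w1
```

```text
1.6 [0.57043356 0.01449033 0.23089363] [ 9.84659192e-01  1.74488382e-01 -2.71553425e-04 -8.29098477e-05]
```

Emit:
move_arm([
  {"x": 0.003, "y": -0.04, "z": 0, "yaw": 0, "fingers": 1},
  {"x": 0.006, "y": -0.08, "z": 0, "yaw": 0, "fingers": 1},
  {"x": 0.008, "y": -0.11, "z": 0, "yaw": 0, "fingers": 1},
  {"x": 0.008, "y": -0.11, "z": 0, "yaw": 0, "fingers": 1},
  {"x": 0.008, "y": -0.11, "z": 0, "yaw": 0, "fingers": 1},
])

```text
time: 2.15
eef_pos: [0.5401, 0.1186, 0.231]
tcp_rot: [0.985, 0.175, -0.0, 0.0]
contact_force: [-0.0, -0.1, 0.1]
opening: -0.004
finger_force: 0.0
```

```bash
python3 snap.py w2
```

```text
2.15 [0.54014717 0.11858885 0.23096722] [ 9.84523566e-01  1.75251871e-01 -2.89372546e-04  2.13242170e-04]
```

View pics/w2.png

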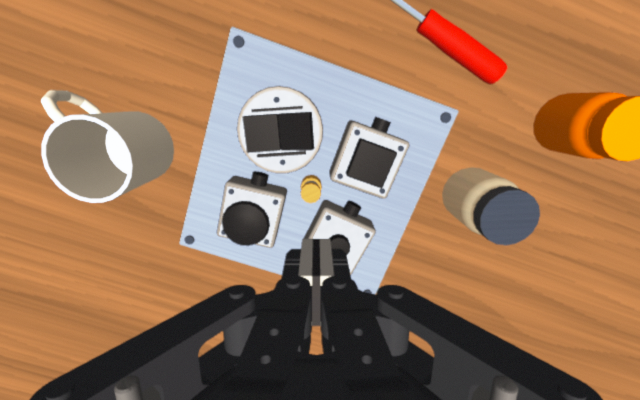

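View pics/w1.png

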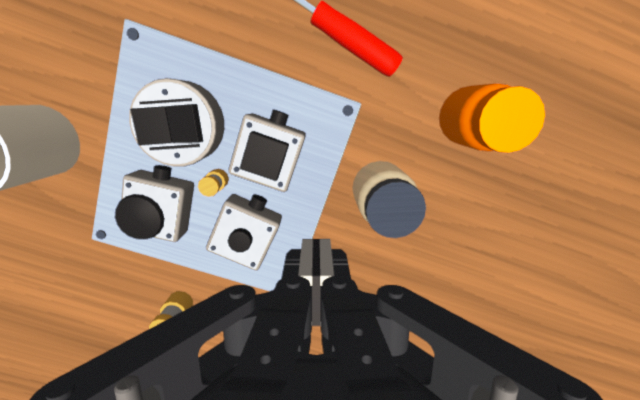

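Wrist view w2 (the gripper hides part of start): rocker on the round housing at (280,129), breaker (371,163), stop (245,223), start (340,245), coupling (311,188). In w1, start is at (240,240), clear of the gripper. I'll triangulate these, plus the rocker's corners to find its raised end.

Run:
```python
from h import *
import pickle
V={}
for n,bx in(("w1",(105,75,300,260)),("w2",(225,80,420,250))):
    st,im=pickle.load(open(f"pics/{n}.pkl","rb"));K,T=cam("wrist",st)
    x0,y0,x1,y1=bx;V[n]=(K,T,{})
    m=(im.max(2)<75).astype(np.uint8);mm=np.zeros_like(m);mm[y0:y1,x0:x1]=m[y0:y1,x0:x1]
    for c in cv2.findContours(mm,cv2.RETR_EXTERNAL,cv2.CHAIN_APPROX_NONE)[0]:
        if cv2.contourArea(c)<300: continue
        M=cv2.moments(c);p=np.array([M['m10'],M['m01']])/M['m00']
        print(n,p.round(1),M['m00'],cv2.approxPolyDP(c,4,True)[:,0].tolist(), plane(K,T,p,.056).round(4))
    # halves' brightness profile along rocker
    r=(125,178) if 0 else None
    row=124 if n=="w1" else 132
    print(im[row,bx[0]+20:bx[0]+100].mean(1).astype(int).tolist())
a=pickle.load(open("pics/w1.pkl","rb"))[1][70:175,120:230,::-1];b=pickle.load(open("pics/w2.pkl","rb"))[1][75:180,225:335,::-1]
cv2.imwrite("pics/r.png",cv2.resize(np.hstack([a,b]),(792,378),interpolation=0))
```

```text
w1 [239.9 239.8] 374.0 [[237, 229], [229, 243], [241, 251], [251, 237]] [0.4737 0.0663 0.056 ]
w1 [255.9 204.7] 348.0 [[229, 199], [279, 221], [278, 214], [263, 207], [265, 199], [253, 195], [250, 201], [235, 195]] [0.5178 0.0618 0.056 ]
w1 [139.2 216.4] 1566.0 [[124, 198], [116, 209], [120, 227], [134, 237], [157, 233], [163, 221], [157, 204], [142, 195]] [0.4632 0.1736 0.056 ]
w1 [174.4 190.9] 601.0 [[138, 171], [185, 184], [180, 236], [187, 225], [192, 183], [171, 178], [165, 166], [155, 166], [152, 173]] [0.5034 0.145  0.056 ]
w1 [263.9 155.3] 1425.0 [[252, 132], [241, 167], [276, 179], [287, 144]] [0.5702 0.0694 0.056 ]
w1 [167.2 124.3] 2216.5 [[196, 105], [132, 109], [139, 144], [202, 140]] [0.5669 0.1666 0.056 ]
w1 [214.8 117.4] 338.0 [[193, 84], [210, 102], [217, 121], [208, 154], [221, 138], [222, 116], [215, 100]] [0.5891 0.1249 0.056 ]
[209, 210, 210, 209, 204, 201, 224, 234, 174, 88, 55, 50, 50, 51, 51, 51, 51, 51, 52, 52, 54, 53, 52, 54, 52, 52, 53, 53, 53, 54, 53, 57, 54, 55, 55, 54, 55, 57, 55, 56, 54, 56, 49, 31, 34, 41, 41, 41, 41, 40, 41, 42, 41, 41, 42, 42, 39, 39,
[... 241 characters left out ...]
[344.6 211.5] 316.0 [[305, 237], [326, 204], [370, 222], [357, 215], [359, 206], [350, 201], [343, 208], [324, 201]] [0.5123 0.076  0.056 ]
w2 [370.5 162.7] 1420.0 [[360, 139], [347, 174], [381, 186], [395, 152]] [0.5696 0.0707 0.056 ]
w2 [279.7 132.3] 2108.0 [[310, 113], [275, 115], [274, 129], [267, 115], [245, 117], [248, 150], [312, 148]] [0.5667 0.1657 0.056 ]
[89, 65, 65, 66, 65, 66, 66, 65, 65, 66, 67, 66, 66, 67, 67, 65, 67, 68, 66, 68, 69, 69, 66, 70, 68, 68, 68, 71, 69, 71, 72, 70, 69, 50, 35, 39, 40, 41, 41, 38, 40, 43, 41, 41, 39, 42, 40, 42, 41, 42, 41, 41, 42, 40, 40, 42, 41, 40, 41, 41, 40, 39, 41, 42, 40, 33, 26, 76, 200, 233, 237, 237, 237, 236, 227, 215, 196, 152, 185, 204]
```

View pics/r.png

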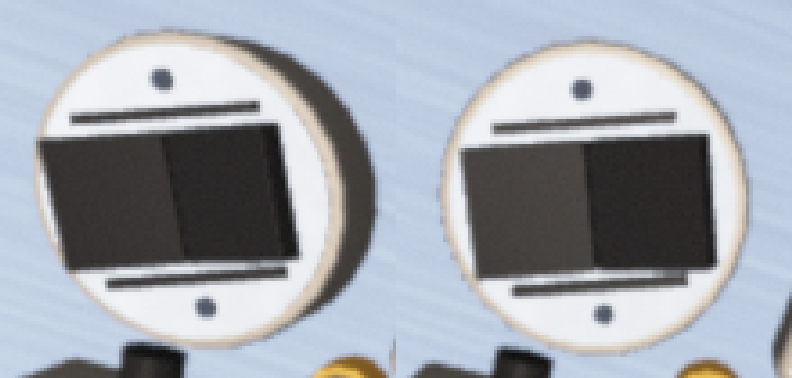

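Run:
```python
from h import *
import pickle
C={n:cam("wrist",pickle.load(open(f"pics/{n}.pkl","rb"))[0]) for n in("w1","w2")}
C["scene"]=cam("scene");C["side"]=cam("side")
def t(d): 
    A=np.zeros((3,3));b=np.zeros(3)
    for n,p in d.items():
        o,v=ray(*C[n],p);v=v/np.linalg.norm(v);P=np.eye(3)-np.outer(v,v);A+=P;b+=P@o
    return np.linalg.solve(A,b)
T2=lambda a,b:tri(ray(*C["w1"],a),ray(*C["w2"],b))
for k,a,b in(("+y end",(134.4,126.9),(245.6,134.2)),("pivot",(168.3,125.6),(278.6,131.9)),("-y end",(198.5,123.1),(311.5,130.8)),("breaker",(263.9,155.3),(370.5,162.7)),("stop",(139.2,216.4),(245.7,222.8))):
    X,e=T2(a,b);print(k,X.round(4),round(e,4))
print("start w1+scene",*tri(ray(*C["w1"],(239.9,239.8)),ray(*C["scene"],(325,173.5))))
print("breaker w1+scene",*tri(ray(*C["w1"],(263.9,155.3)),ray(*C["scene"],(305.3,199.2))))
a=plane(*C["w2"],(245.6,134.2),.052);p=plane(*C["w2"],(278.6,131.9),.052);u=(p-a)/np.linalg.norm(p-a);print("pivot",p,"u",u)
z=np.array([0,0,1])
for h in(1,-1):
    lo=p-h*u*.034;hi=p+h*u*.034*np.cos(.4)+z*.034*np.sin(.4)
    for n in C: print("raised -y" if h>0 else "raised +y",n,"+y end",np.round(proj(*C[n],lo if h>0 else hi),1),"-y end",np.round(proj(*C[n],hi if h>0 else lo),1))
```

```text
+y end [0.5532 0.1968 0.0543] 0.0001
pivot [0.5657 0.167  0.0519] 0.0011
-y end [0.5791 0.1372 0.0597] 0.0
breaker [0.5692 0.0698 0.0518] 0.0003
stop [0.4692 0.169  0.067 ] 0.0001
start w1+scene [0.46880663 0.06707044 0.04613508] 0.0004778851741133177
breaker w1+scene [0.56851499 0.07022232 0.04844949] 0.0001923281951179913
pivot [0.56620557 0.1671763  0.052     ] u [ 0.40782276 -0.91306111  0.        ]
raised -y w1 +y end [134.  126.9] -y end [194.9 123.2]
raised -y w2 +y end [244.4 134.3] -y end [310. 131.]
raised -y scene +y end [354.  215.6] -y end [326.9 209.5]
raised -y side +y end [307.4 238.1] -y end [302.5 214. ]
raised +y w1 +y end [129.2 127.9] -y end [202.5 122. ]
raised +y w2 +y end [244.3 135.5] -y end [312.9 129.5]
raised +y scene +y end [353.1 212.2] -y end [325.7 212.7]
raised +y side +y end [307.  234.3] -y end [302.6 216.2]
```

Reading: the −y end (right in the wrist views) is the raised one, going by its height and the pixel checks in the four views. The press point is about (0.574, 0.149), breaker (0.570, 0.070), start (0.475, 0.068).

Emit:
move_arm([
  {"x": 0.02, "y": -0.008, "z": 0.03, "yaw": 0, "fingers": 1},
  {"x": 0.042, "y": -0.0165, "z": 0.07, "yaw": 0, "fingers": 1},
  {"x": 0.042, "y": -0.0165, "z": 0.11, "yaw": 0, "fingers": 1},
  {"x": 0.042, "y": -0.0165, "z": 0.15, "yaw": 0, "fingers": 1},
  {"x": 0.042, "y": -0.0165, "z": 0.15, "yaw": 0, "fingers": 1},
])

```text
time: 2.7
eef_pos: [0.5695, 0.1465, 0.0742]
tcp_rot: [0.985, 0.174, -0.007, -0.001]
contact_force: [-0.5, -0.2, -0.2]
opening: 0.001
finger_force: 0.0
```

```bash
python3 snap.py w3
```

```text
2.7 [0.56953166 0.14645654 0.07421719] [ 9.84797496e-01  1.73560059e-01 -7.10513874e-03 -5.61001916e-04]
```

View pics/w3.png

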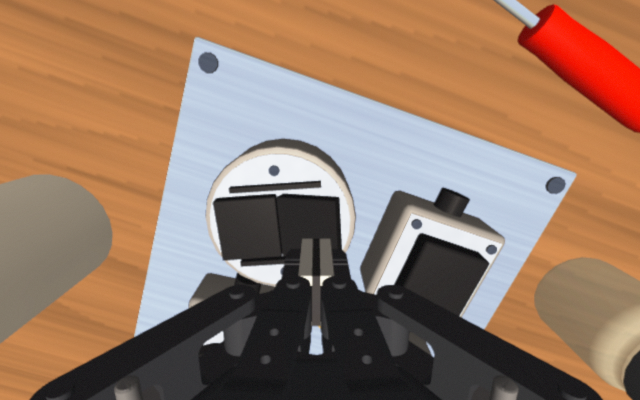

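The fingertip (316,245) sits over the right half of the rocker, which is the raised one. Pressing in small steps.

Emit:
move_arm([
  {"x": 0, "y": 0, "z": 0, "yaw": 0, "fingers": 1},
  {"x": 0, "y": 0, "z": 0.005, "yaw": 0, "fingers": 1},
  {"x": 0, "y": 0, "z": 0.01, "yaw": 0, "fingers": 1},
  {"x": 0, "y": 0, "z": 0.015, "yaw": 0, "fingers": 1},
  {"x": 0, "y": 0, "z": 0.015, "yaw": 0, "fingers": 1},
])

```text
time: 3.25
eef_pos: [0.5738, 0.1484, 0.066]
tcp_rot: [0.985, 0.175, -0.0, -0.0]
contact_force: [0.9, -0.2, -0.3]
opening: 0.0
finger_force: 0.0
```

Emit:
move_arm([
  {"x": 0, "y": 0, "z": 0.004, "yaw": 0, "fingers": 1},
  {"x": 0, "y": 0, "z": 0.008, "yaw": 0, "fingers": 1},
  {"x": 0, "y": 0, "z": 0.011, "yaw": 0, "fingers": 1},
  {"x": 0, "y": 0, "z": 0.011, "yaw": 0, "fingers": 1},
])

```text
time: 3.65
eef_pos: [0.5746, 0.1483, 0.0553]
tcp_rot: [0.985, 0.174, 0.0, 0.0]
contact_force: [0.5, -0.6, 0.3]
opening: -0.003
finger_force: 0.6
```

Emit:
move_arm([
  {"x": 0, "y": 0, "z": 0.002, "yaw": 0, "fingers": 1},
  {"x": 0, "y": 0, "z": 0.004, "yaw": 0, "fingers": 1},
])

```text
time: 3.85
eef_pos: [0.5748, 0.1482, 0.0519]
tcp_rot: [0.985, 0.175, 0.0, 0.0]
contact_force: [-3.3, -0.7, 17.3]
opening: -0.004
finger_force: 8.4
```

Emit:
move_arm([
  {"x": 0, "y": 0, "z": 0.001, "yaw": 0, "fingers": 1},
  {"x": 0, "y": 0, "z": 0.002, "yaw": 0, "fingers": 1},
])

```text
time: 4.05
eef_pos: [0.5748, 0.1482, 0.0519]
tcp_rot: [0.985, 0.175, -0.0, 0.0]
contact_force: [-5.4, -2.4, 18.4]
opening: -0.002
finger_force: 9.1
```

A hard stop at 52 mm with little force before it, so I need to know if it tipped. Lifting to compare.

Emit:
move_arm([
  {"x": 0, "y": 0, "z": -0.05, "yaw": 0, "fingers": 1},
  {"x": 0, "y": 0, "z": -0.1, "yaw": 0, "fingers": 1},
  {"x": -0.012, "y": 0.04, "z": -0.15, "yaw": 0, "fingers": 1},
  {"x": -0.034, "y": 0.08, "z": -0.181, "yaw": 0, "fingers": 1},
  {"x": -0.05, "y": 0.126, "z": -0.181, "yaw": 0, "fingers": 1},
])

```text
time: 4.55
eef_pos: [0.5719, 0.0281, 0.2316]
tcp_rot: [0.984, 0.176, 0.003, 0.0]
contact_force: [0.9, -0.7, 0.7]
opening: 0.003
finger_force: 0.0
```

Emit:
move_arm([
  {"x": 0, "y": 0, "z": 0, "yaw": 0, "fingers": 1},
  {"x": 0, "y": 0, "z": 0, "yaw": 0, "fingers": 1},
])

```text
time: 4.75
eef_pos: [0.5702, 0.0273, 0.2267]
tcp_rot: [0.985, 0.173, -0.001, -0.001]
contact_force: [-0.2, 0.9, 0.6]
opening: 0.002
finger_force: 0.0
```

```bash
python3 snap.py w4
python3 - <<'E'
import cv2,pickle,numpy as np
a=pickle.load(open("pics/w1.pkl","rb"))[1][70:175,120:230,::-1];b=pickle.load(open("pics/w4.pkl","rb"))[1][70:175,120:230,::-1]
cv2.imwrite("pics/r2.png",cv2.resize(np.hstack([a,b]),(792,378),interpolation=0))
E
```

```text
4.75 [0.57021892 0.02731372 0.22671572] [ 9.84874489e-01  1.73266552e-01 -6.53291048e-04 -7.18563703e-04]
```

View pics/r2.png

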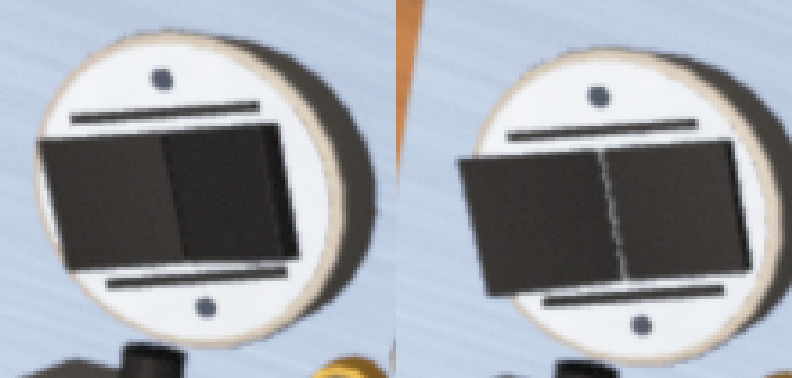

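The rocker tipped over: the left half now overhangs and the right one is level, with a lit crease between them. Next, the breaker.

Emit:
move_arm([
  {"x": 0.015, "y": -0.04, "z": 0.02, "yaw": 0, "fingers": 1},
  {"x": 0.015, "y": -0.04, "z": 0.06, "yaw": 0, "fingers": 1},
  {"x": 0.015, "y": -0.04, "z": 0.1, "yaw": 0, "fingers": 1},
  {"x": 0.015, "y": -0.04, "z": 0.14, "yaw": 0, "fingers": 1},
  {"x": 0.015, "y": -0.04, "z": 0.14, "yaw": 0, "fingers": 1},
])

```text
time: 5.3
eef_pos: [0.5646, 0.0727, 0.0793]
tcp_rot: [0.984, 0.176, -0.008, -0.002]
contact_force: [-0.9, 0.1, 0.2]
opening: -0.0
finger_force: 0.0
```

Emit:
move_arm([
  {"x": 0, "y": 0, "z": 0, "yaw": 0, "fingers": 1},
  {"x": 0, "y": 0, "z": 0, "yaw": 0, "fingers": 1},
])

```text
time: 5.5
eef_pos: [0.5727, 0.0712, 0.0897]
tcp_rot: [0.985, 0.175, 0.002, 0.0]
contact_force: [0.5, 0.1, 0.9]
opening: 0.0
finger_force: 0.0
```

Centred over the breaker within 3 mm. Pressing.

Emit:
move_arm([
  {"x": -0.003, "y": 0, "z": 0.01, "yaw": 0, "fingers": 1},
  {"x": -0.003, "y": 0, "z": 0.02, "yaw": 0, "fingers": 1},
  {"x": -0.003, "y": 0, "z": 0.026, "yaw": 0, "fingers": 1},
  {"x": -0.003, "y": 0, "z": 0.03, "yaw": 0, "fingers": 1},
  {"x": -0.003, "y": 0, "z": 0.034, "yaw": 0, "fingers": 1},
])

```text
time: 6.0
eef_pos: [0.5679, 0.0695, 0.0534]
tcp_rot: [0.985, 0.174, -0.001, -0.0]
contact_force: [-2.7, -0.2, 4.2]
opening: 0.001
finger_force: 1.9
```

Emit:
move_arm([
  {"x": 0, "y": 0, "z": 0.002, "yaw": 0, "fingers": 1},
  {"x": 0, "y": 0, "z": 0.003, "yaw": 0, "fingers": 1},
  {"x": 0, "y": 0, "z": 0.003, "yaw": 0, "fingers": 1},
])

```text
time: 6.3
eef_pos: [0.5686, 0.0696, 0.0505]
tcp_rot: [0.985, 0.174, 0.0, 0.0]
contact_force: [-0.6, -0.1, 0.3]
opening: -0.002
finger_force: 0.1
```

Emit:
move_arm([
  {"x": 0, "y": 0, "z": 0.001, "yaw": 0, "fingers": 1},
  {"x": 0, "y": 0, "z": 0.002, "yaw": 0, "fingers": 1},
  {"x": 0, "y": 0, "z": 0.002, "yaw": 0, "fingers": 1},
])

```text
time: 6.6
eef_pos: [0.5688, 0.0696, 0.05]
tcp_rot: [0.985, 0.175, 0.0, 0.0]
contact_force: [-4.3, -0.6, 8.8]
opening: 0.003
finger_force: 4.3
```

The breaker is at its hard stop: 50.0 mm, force rising. One more firm step, then over to start.

Emit:
move_arm([
  {"x": 0, "y": 0, "z": 0.002, "yaw": 0, "fingers": 1},
  {"x": 0, "y": 0, "z": 0.002, "yaw": 0, "fingers": 1},
])

```text
time: 6.8
eef_pos: [0.5688, 0.0696, 0.0498]
tcp_rot: [0.985, 0.175, -0.001, 0.0]
contact_force: [-8.8, -0.7, 18.8]
opening: -0.002
finger_force: 8.9
```

Emit:
move_arm([
  {"x": 0, "y": 0, "z": -0.04, "yaw": 0, "fingers": 1},
  {"x": 0, "y": 0, "z": -0.05, "yaw": 0, "fingers": 1},
  {"x": -0.03, "y": -0.01, "z": -0.05, "yaw": 0, "fingers": 1},
  {"x": -0.06, "y": -0.02, "z": -0.05, "yaw": 0, "fingers": 1},
  {"x": -0.09, "y": -0.03, "z": -0.05, "yaw": 0, "fingers": 1},
])

```text
time: 7.3
eef_pos: [0.4728, 0.0668, 0.0962]
tcp_rot: [0.985, 0.174, 0.001, 0.0]
contact_force: [-0.6, -0.3, 0.1]
opening: -0.002
finger_force: 0.0
```

Emit:
move_arm([
  {"x": 0, "y": 0, "z": 0, "yaw": 0, "fingers": 1},
  {"x": 0, "y": 0, "z": 0, "yaw": 0, "fingers": 1},
  {"x": 0, "y": 0, "z": 0, "yaw": 0, "fingers": 1},
])

```text
time: 7.6
eef_pos: [0.475, 0.0667, 0.097]
tcp_rot: [0.985, 0.174, 0.001, 0.0]
contact_force: [0.3, 0.1, -0.3]
opening: 0.002
finger_force: 0.0
```

```bash
python3 snap.py w5
```

```text
7.6 [0.47502776 0.06671648 0.09704813] [9.84667468e-01 1.74437712e-01 1.18017186e-03 2.63477643e-04]
```

View pics/w5.png

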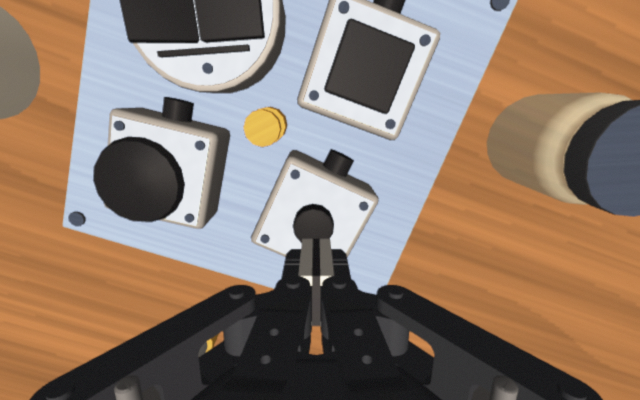

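Start is right below the tip: its centre at (313,223) projects to within 2 mm of the TCP. Pressing, then releasing.

Emit:
move_arm([
  {"x": 0, "y": -0.001, "z": 0.01, "yaw": 0, "fingers": 1},
  {"x": 0, "y": -0.001, "z": 0.02, "yaw": 0, "fingers": 1},
  {"x": 0, "y": -0.001, "z": 0.03, "yaw": 0, "fingers": 1},
  {"x": 0, "y": -0.001, "z": 0.038, "yaw": 0, "fingers": 1},
  {"x": 0, "y": -0.001, "z": 0.042, "yaw": 0, "fingers": 1},
])

```text
time: 8.15
eef_pos: [0.4724, 0.0678, 0.0532]
tcp_rot: [0.985, 0.174, -0.001, -0.0]
contact_force: [-1.8, 0.2, 3.0]
opening: 0.002
finger_force: 1.5
```

Emit:
move_arm([
  {"x": 0, "y": 0, "z": 0.002, "yaw": 0, "fingers": 1},
  {"x": 0, "y": 0, "z": 0.004, "yaw": 0, "fingers": 1},
  {"x": 0, "y": 0, "z": 0.005, "yaw": 0, "fingers": 1},
  {"x": 0, "y": 0, "z": 0.006, "yaw": 0, "fingers": 1},
  {"x": 0, "y": 0, "z": 0.006, "yaw": 0, "fingers": 1},
])

```text
time: 8.65
eef_pos: [0.473, 0.0678, 0.0499]
tcp_rot: [0.985, 0.175, -0.001, -0.0]
contact_force: [-6.5, 0.7, 10.8]
opening: -0.002
finger_force: 5.8
```

Fully down: 49.9 mm and 10.8 N, above the 5 N spring. Releasing, backing off and looking once more.

Emit:
move_arm([
  {"x": 0, "y": 0, "z": 0.001, "yaw": 0, "fingers": 1},
  {"x": 0, "y": 0, "z": -0.02, "yaw": 0, "fingers": 1},
  {"x": 0, "y": 0, "z": -0.06, "yaw": 0, "fingers": 1},
  {"x": 0, "y": 0, "z": -0.1, "yaw": 0, "fingers": 1},
  {"x": 0, "y": 0, "z": -0.14, "yaw": 0, "fingers": 1},
])

```text
time: 9.15
eef_pos: [0.4733, 0.0678, 0.19]
tcp_rot: [0.985, 0.174, 0.001, 0.0]
contact_force: [1.4, -0.9, 0.3]
opening: -0.001
finger_force: 0.0
```

Emit:
move_arm([
  {"x": 0.01, "y": 0.04, "z": -0.03, "yaw": 0, "fingers": 1},
  {"x": 0.02, "y": 0.08, "z": -0.04, "yaw": 0, "fingers": 1},
  {"x": 0.03, "y": 0.11, "z": -0.04, "yaw": 0, "fingers": 1},
  {"x": 0.03, "y": 0.11, "z": -0.04, "yaw": 0, "fingers": 1},
  {"x": 0.03, "y": 0.11, "z": -0.04, "yaw": 0, "fingers": 1},
])

```text
time: 9.65
eef_pos: [0.5392, -0.0255, 0.2281]
tcp_rot: [0.985, 0.174, 0.0, -0.0]
contact_force: [-0.3, 0.2, -0.9]
opening: -0.0
finger_force: 0.0
```

```bash
python3 snap.py w6
```

```text
9.65 [ 0.53919824 -0.02552521  0.22806625] [ 9.84766637e-01  1.73881059e-01  1.70905366e-05 -2.16750366e-04]
```

View pics/w6.png

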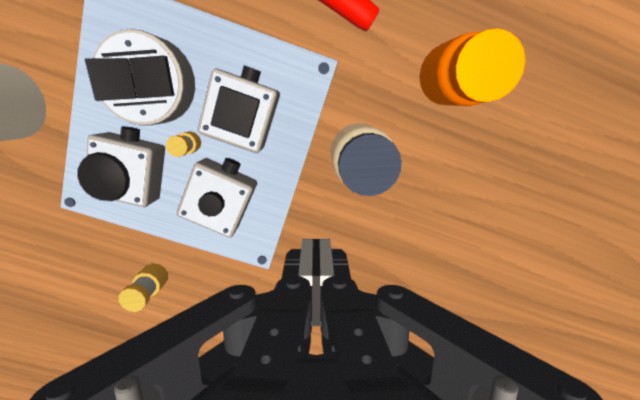

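The rocker is tipped (125,78), the breaker is in (235,113), start (210,204) is released and the coupling (183,144) is still standing. Handing in.

```bash
python3 -c "
from plant import ctrl
print(ctrl.sign_off())"
```

```text
the job is handed in; nothing more can be done
None
```

I tipped the rocker fully over, pushed the breaker home and pressed and released start, in that order; the stop button and the loose items were left alone, and the job was handed in at about 9.7 s.

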